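# Load the spice mill with the pepper pod and lock it shut

## Robot

A 7-joint arm with a two-finger parallel gripper is mounted at the origin on a cart in front of the work surface, level with it; the furniture and walls round the work are solid. World frame = base frame: x ahead of the robot, y to its left, z up, the work surface at z = 0. Lengths are in mm, angles in degrees, forces in N, time in s.
With the tool pointing down it reaches from about 400 to 875 mm from the base axis. Payload 19.3 kg.
Tool frame: the origin (TCP) lies between the finger pads; the fingertips stand 22 mm ahead of it and the grasp point (between the pads) lies 3 mm ahead of it; z points along the fingers, y is the line along which they close (so a half turn about z gives the same grasp; the last joint's range is limited). The gripper opens to 85 mm and grips with 20 to 120 N. Pads are 22 mm wide; open, the fingers measure 114 mm over their backs; the gripper's body (76 mm by 85 mm) begins 54 mm behind the grasp point. The pads swing forward as they close: fully open they stand 13 mm farther back than shut.
Start: joints at [-79.595, 29.874, -2.08, 91.645, 1.215, 58.505, -6.463], TCP at [155.737, 605.278, 253.291] pointing down, gripper open.
Joint ranges: [-166.77, 166.77], [-17.47, 122.26], [-85.68, 81.53], [9.62, 139.38], [-72.42, 252.41], [9.2, 110.78], [-144.41, 144.41]. Speed limits (degrees/s): [108.29, 108.29, 136.94, 136.94, 172.46, 172.46, 172.46].

## Interface

Orientations are given as [roll, pitch, yaw] about the fixed x, y, z axes, in that order (R = Rz(yaw) Ry(pitch) Rx(roll)).
In Python, from workcell import get_obs, viewer, job gives the robot as it stands.
- The arm moves only by the tool drive_tool, never from a script. Its argument "steps" is a list that holds one entry, the list of rows, each a list of 4 numbers: the shift along the tool's x, y, z in m, then the turn about the tool's z in degrees. A call has 1 to 8 rows; each row is the pose to reach, as a shift and turn from the pose commanded when the call began, along the tool's axes at that moment; what a row does not reach only later rows make up. A row lasts 1/8 s, in which the tool goes at most 62.5 mm and 10.7 degrees, less where a joint would pass 70% of its speed; a pose out of reach is approached as far as the arm can. A call with a gripper value outside its range is refused whole. "fingers" is the finger opening in m, from 0 to 0.0854, set as the call begins (left out, the last holds). The fingers move at their own pace and stop on an object; "force" is the grip in N (left out, the last holds). Time passes only in rows, so rows that repeat a pose let the fingers close. It gives the time, the measured TCP pose, the force, the opening and the grip force at its end, in the units of the state.
- get_obs(): the state, without advancing time (a new reading comes with each control period).
- viewer.grab_frame(name): name is "scene" or "top" or "wrist"; returns (picture, depth): 480x640x3 uint8, blue, green, red; 480x640 float32, mm along the optical axis (not along the pixel's ray), 0 where there is no reading.
- viewer.camera_info(name): a dict with "fx", "fy", "cx", "cy" (pixels), "extrinsics" (4x4, takes a point from world to camera coordinates); the wrist camera has in their place "T_tool_cam" (4x4, takes a point from camera to tool coordinates, whose origin is the TCP and whose axes are the flange's). Camera axes: x right, y down, z forward; pixel columns grow to the right and rows downward; lengths in mm; the calibration is good to about 2 mm. A picture is of the moment at which its call begins: read the wrist's pose just before it. camera_info takes no time and is no camera call.
- job.job_done(): hands the job in; it is judged then, once.
The state is a dict: "t": time; "q": joint angles; "joint_velocities": joint speeds; "tau": joint torques, N m; "position": TCP position; "orientation": TCP orientation; "force": force on the tool from outside, world axes, zero at the start; "wrist_torque": the same for the moment, N m; "grip_width": opening from 0.0 (shut) to 1.0 (fully open); "finger_force": force on a finger pad.
Only numpy, scipy, OpenCV 4.12 (cv2) and the standard library are available. Lean on these libraries where they do the work, as an engineer would, in place of code of your own. Each camera call takes 0.05 s, during which the arm holds its last target. There are 200 camera calls.

## Task

Load the electric spice mill with pepper: slide the black-capped pod along its slot in the rack to the wide end, lift it out and stand it fully down in the mill's foot, leaving the other two pods hanging. Then put the mill's hollow body down over the pod until it rests on the foot, twist it clockwise (seen from above) until it stops at the locked mark, and let go; leave the things standing around where they are.

Things in the scene. Friction and masses are not known exactly. Their poses are not given: they have to be found in the camera images.
- pod_rack: Fixed rack (grey-green top, wooden ends) 248 wide (y) x 112 deep (x); origin under its centre. Top board z 88 to 94 mm. Three keyhole slots along its x axis at y = -76, 0, 76: wide round end (diameter 45, centre x = -26) at the front, narrow slot (25 wide, its round end centred at x = 24) at the back. A hung pod stands on its cap at x = 12 to 23, origin z = 34; it can be raised 6 mm in the slot.
- pod_black: The pepper pod: ribbed black cap, hangs in any one slot of the rack. Round, 86 mm tall, 0.09 kg; origin: centre of its underside, z up. Clear bottle diameter 39 (foot edge bevelled) up to z 40, shoulder, neck diameter 20 at z 48 to 60, cap diameter 32 at z 60 to 86 (grip it there). Only the wide end lets the bottle pass upward.
- pod_red: Refill pod with a red cap, same shape as pod_black, hanging in another slot: it stays there.
- pod_white: Refill pod with a white cap, same shape as pod_black, hanging in another slot: it stays there.
- mill_foot: Mill's foot in its black dock (diameter 96, fixed). Origin: centre of underside. Steel collar diameter 69, its shoulder at z 40. On it a spigot to z 58 with a bore diameter 43 for the pod, bevelled mouth, floor at z 40, and three bayonet tabs (outer diameter 60, z 50 to 55). Gaps between tabs, marked by white dots, centred at 0, 120, 240 deg from its x axis, 60 deg wide.
- mill_body: Mill's hollow body, steel bell with black top, stands upright open end down, 114 mm tall, 0.32 kg; origin: centre of its open rim. Skirt diameter 69 (inside 63), from z 48 to 109 diameter 50: grip at z 85 to 109. Inside: 43 wide, free up to z 91; three lugs 28 deg wide at 0, 120, 240 deg from its x axis, z 2 to 7, below orange ribs. On the foot its origin is at z 40.
- rib0 (a point): Foot of the orange rib on the mill body's x axis, radius 34.5 mm, at its rim. To close: a rib over a white dot of the foot (12 deg play either way), lower until the rim rests on the shoulder, then turn 65 deg clockwise seen from above, until the lugs, now under the tabs, meet a stop and the ribs stand at orange marks. Turns easily. Any of the three positions will do.
- lock_mark0 (a point): Small orange bar on the collar of the mill's foot, 55 deg counter-clockwise from the foot's x axis, at radius 34.5 mm and the height of the shoulder (40 mm): one of three marks where an orange rib of the mill's body stands when locked. It shows a direction only, there is nothing to touch.
- lock_mark1 (a point): Small orange bar on the collar of the mill's foot, 175 deg counter-clockwise from the foot's x axis, at radius 34.5 mm and the height of the shoulder (40 mm): one of three marks where an orange rib of the mill's body stands when locked. It shows a direction only, there is nothing to touch.
- lock_mark2 (a point): Small orange bar on the collar of the mill's foot, 295 deg counter-clockwise from the foot's x axis, at radius 34.5 mm and the height of the shoulder (40 mm): one of three marks where an orange rib of the mill's body stands when locked. It shows a direction only, there is nothing to touch.
- garlic: Bystander: garlic bulb, 60 mm, loose on the worktop; origin at its underside.
- spice_jar: Bystander: spice jar with a red lid, diameter 45, 106 mm tall, standing loose behind the rack; origin: centre of its underside.
- mug: Bystander: small white cup with a reddish inside, 62 x 92 x 51 mm, standing loose near the front edge; origin: centre of its underside.
- teaspoon: Bystander: teaspoon, 130 mm long, lying loose near the front edge; origin: its underside, mid-length.

How it is judged:
By the outcome, as a careful person would: the job done as asked, in the order asked, and still so for the second after the job is handed in, with the robot touching nothing.
It also fails if it takes over 58 s, if anything falls off the work surface, if the arm or the gripper's body presses on something with over 40 N, if the wrist force passes 120 N, or if a joint passes its speed limit or range.

## Working session

There is one attempt and no reset: what is moved stays moved. The work goes in short steps, Python scripts to look and compute and a tool call to move; the robot and the scene stay as the last step left them, time stands still between calls to the robot, and variables do not carry over. Pictures are saved under pics/ and viewed, at most 11 in all, crops included, and the job is handed in when it is done.

Besides the shell and the picture viewer there is one more tool, called after "Emit:" as name(argument=value, ...), one argument or row to a line, values as JSON. drive_tool: Moves the arm, as the interface text tells. Its arguments: {"type":"object","properties":{"steps":{"type":"array"},"fingers":{"type":"number"},"force":{"type":"number"}},"required":["steps"]}

```bash
mkdir -p pics; python3 - <<'E'
from workcell import get_obs, viewer
import cv2, numpy as np
o=get_obs(); print(o)
for n in("scene","top"):
    im,d=viewer.grab_frame(n); cv2.imwrite(f"pics/{n}0.png",im); np.save(f"pics/{n}0.npy",d)
    c=viewer.camera_info(n); print(n,c)
print(viewer.camera_info("wrist"))
E
```

```text
{'t': 0.0, 'q': array([-79.59755151,  29.90970705,  -2.08041715,  91.67136143,
         1.21465582,  58.50557916,  -6.4629418 ]), 'joint_velocities': array([ 0.09973066,  0.05498242,  0.00659476,  0.06308607,  0.00660707,
       -0.00597917,  0.00529561]), 'tau': array([ 1.10249421e-04, -9.27113986e+01,  1.97979659e+00, -3.69957519e+01,
        1.77861104e-02,  7.99592526e-03,  3.27701173e-05]), 'position': array([155.65937489, 604.99707823, 252.73505228]), 'orientation': array([-1.79935607e+02,  5.07278367e-03,  1.65573933e+02]), 'force': array([-0.66783115, -0.53037594, -0.19405039]), 'wrist_torque': array([ 0.00010474,  0.02657551, -0.04681337]), 'finger_force': 0.0, 'grip_width': 1.0016804796478076}
scene {'fx': 580.0261557120718, 'fy': 580.0261557120718, 'cx': 335.4489519350459, 'cy': 238.0131370647929, 'extrinsics': array([[ 8.17809114e-01, -5.75377455e-01, -1.13594568e-02,
        -4.52378401e+02],
       [-2.42566303e-01, -3.26736035e-01, -9.13457800e-01,
         2.15476960e+02],
       [ 5.21871481e-01,  7.49789535e-01, -4.06774889e-01,
         7.80302575e+02],
       [ 0.
[... 294 characters left out ...]
342155e-01, -2.64057623e-02, -1.12134288e-01,
         5.66390343e+02],
       [ 1.12951331e-01, -3.18002234e-02, -9.93091508e-01,
         8.90977199e+02],
       [ 0.00000000e+00,  0.00000000e+00,  0.00000000e+00,
         1.00000000e+00]])}
{'fx': 416.7197055909451, 'fy': 416.7197055909451, 'cx': 324.5251279880011, 'cy': 233.1880348007121, 'T_tool_cam': array([[-3.44439333e-04, -9.53843403e-01, -3.00304254e-01,
         7.60439119e+01],
       [ 9.99999491e-01, -6.13414759e-04,  8.01395451e-04,
         5.73623015e-01],
       [-9.48616825e-04, -3.00303825e-01,  9.53843128e-01,
        -1.20330525e+02],
       [ 0.00000000e+00,  0.00000000e+00,  0.00000000e+00,
         1.00000000e+00]])}
```

View pics/top0.png

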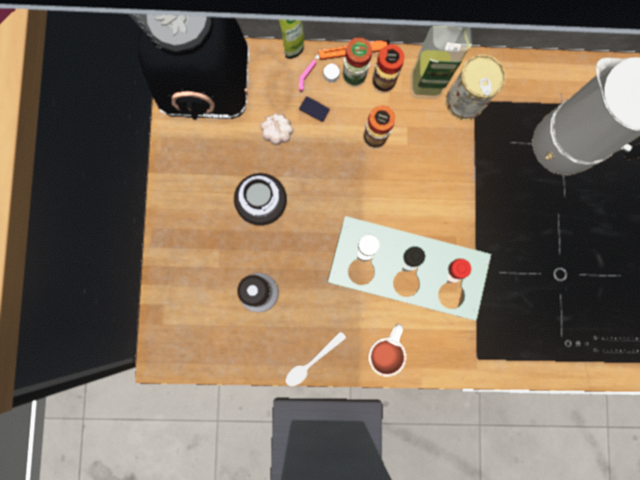

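View pics/scene0.png

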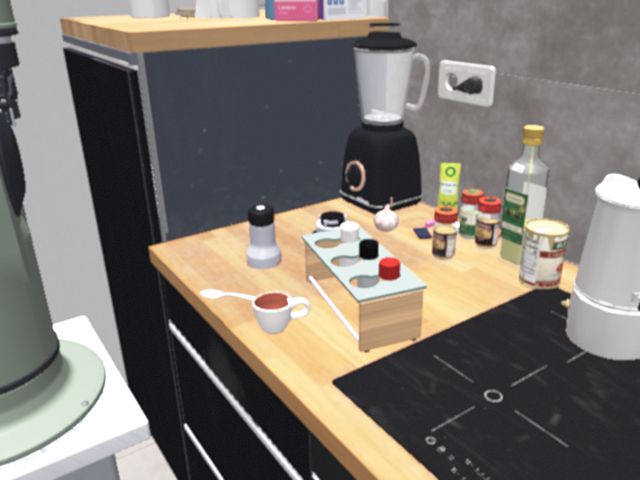

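Top view: foot at (260,198), body at (257,292), the rack's black pod in the middle slot at (414,257), its wide hole at (407,284).

```bash
cat > h.py <<'E'
from workcell import get_obs, viewer
import cv2, numpy as np
from scipy.spatial.transform import Rotation as R
def cam(name,o=None):
    c=viewer.camera_info(name)
    K=np.array([[c["fx"],0,c["cx"]],[0,c["fy"],c["cy"]],[0,0,1]])
    if name!="wrist": return K,np.linalg.inv(c["extrinsics"])
    T=np.eye(4);T[:3,:3]=R.from_euler("xyz",o["orientation"],degrees=True).as_matrix();T[:3,3]=o["position"]
    return K,T@c["T_tool_cam"]
def plane(K,W,uv,z):
    r=np.c_[np.atleast_2d(uv),np.ones(len(np.atleast_2d(uv)))]@np.linalg.inv(K).T@W[:3,:3].T
    return (W[:3,3]+r*((z-W[2,3])/r[:,2])[:,None])[:,:2]
def proj(K,W,P):
    p=(np.atleast_2d(P)-W[:3,3])@W[:3,:3]@K.T
    return p[:,:2]/p[:,2:]
def shift(o,dxyz): # world -> tool axes
    return R.from_euler("xyz",o["orientation"],degrees=True).inv().apply(dxyz)
E
python3 - <<'E'
from h import *
K,W=cam("top")
for n,uv,z in [("rack",[(345,217),(491,254),(476,319),(330,283)],94),("caps wht,blk,red",[(369,245),(414,256),(460,268)],120),("foot",[(259,194)],58),("dock",[(260,199)],10),("bodytop",[(255,291)],114),("mug",[(388,355)],51),("garlic",[(277,129)],30),("jar",[(380,117)],106)]:
    print(n,plane(K,W,uv,z).round(1).tolist())
c=plane(K,W,[(345,217),(491,254),(476,319),(330,283)],94);print(c.mean(0))
a=c[0]-c[1]+c[3]-c[2];print(np.degrees(np.arctan2(a[1],a[0]))-90)
E
```

```text
rack [[613.4, 12.3], [558.5, -229.7], [451.8, -203.8], [504.3, 34.6]]
caps wht,blk,red [[564.8, -25.0], [549.1, -97.0], [531.9, -170.6]]
foot [[655.4, 158.2]]
dock [[656.8, 161.0]]
bodytop [[487.9, 152.9]]
mug [[387.9, -67.4]]
garlic [[781.2, 133.4]]
jar [[781.2, -42.0]]
[532.00393364 -96.65997727]
-12.60512182126
```

```bash
python3 - <<'E'
from h import *
K,W=cam("top"); d=np.load("pics/top0.npy")
Ks,Ws=cam("scene"); ds=np.load("pics/scene0.npy")
def pt(K,W,d,u,v):
    return (W[:3,3]+W[:3,:3]@(np.linalg.inv(K)@[u,v,1]*d[v,u])).round()
for p in [(137,380),(100,370),(60,385),(20,400),(10,300),(5,410),(130,200),(60,200),(45,100),(150,60),(250,100)]: print("top",p,pt(K,W,d,*p))
for p in [(70,60),(75,30),(145,70),(165,250),(150,150),(110,120),(80,100),(380,30),(385,150)]: print("scene",p,pt(Ks,Ws,ds,*p))
E
```

```text
top (137, 380) [332. 363.   1.]
top (100, 370) [367. 369. 156.]
top (60, 385) [355. 391. 229.]
top (20, 400) [352. 391. 324.]
top (10, 300) [464. 365. 411.]
top (5, 410) [356. 364. 402.]
top (130, 200) [635. 370.  75.]
top (60, 200) [585. 370. 313.]
top (45, 100) [688. 370. 367.]
top (150, 60) [828. 316. 184.]
top (250, 100) [845. 187.   1.]
scene (70, 60) [345. 882. 329.]
scene (75, 30) [353. 797. 406.]
scene (145, 70) [374. 371. 356.]
scene (165, 250) [350. 329.  -2.]
scene (150, 150) [365. 384. 197.]
scene (110, 120) [347. 589. 225.]
scene (80, 100) [347. 860. 230.]
scene (380, 30) [948. 368. 398.]
scene (385, 150) [839. 209. 156.]
```

Emit:
drive_tool(
  steps=[
    [[-0.023, -0.041, 0, 0], [-0.045, -0.081, 0, 0], [-0.068, -0.122, 0, 0], [-0.09, -0.162, 0, 0], [-0.113, -0.203, 0, 0], [-0.145, -0.228, 0, 0], [-0.177, -0.252, 0, 0], [-0.209, -0.276, 0, 0]],
  ],
  fingers=0.06,
)

```text
t: 1.1
position: [290.0, 284.7, 253.3]
orientation: [180.0, 0.0, 165.6]
force: [0.8, 0.0, 0.4]
grip_width: 0.699
finger_force: 0.0
```

Emit:
drive_tool(
  steps=[
    [[-0.057, -0.0085, 0, 0], [-0.115, -0.017, 0, 0], [-0.172, -0.0255, 0, 0], [-0.229, -0.034, 0, 0], [-0.286, -0.0425, 0, 0], [-0.3435, -0.051, 0, 0], [-0.3435, -0.051, 0, 0]],
  ],
)

```text
t: 1.98
position: [611.8, 147.9, 252.2]
orientation: [-179.9, 0.0, 165.3]
force: [-0.7, 1.1, -0.4]
grip_width: 0.701
finger_force: 0.0
```

```bash
python3 - <<'E'
from h import *
import pickle
o=get_obs(); im,d=viewer.grab_frame("wrist"); cv2.imwrite("pics/w1.png",im); np.save("pics/w1.npy",d); pickle.dump(o,open("pics/w1.pkl","wb"))
print(o["position"],o["orientation"],o["q"])
E
```

```text
[611.79331055 147.89956491 252.15296845] [-1.79892079e+02  2.05298435e-02  1.65332679e+02] [-26.69767645  30.85619994  11.49964504  91.50542246  -6.77655727
  58.36611852  62.11198501]
```

View pics/w1.png

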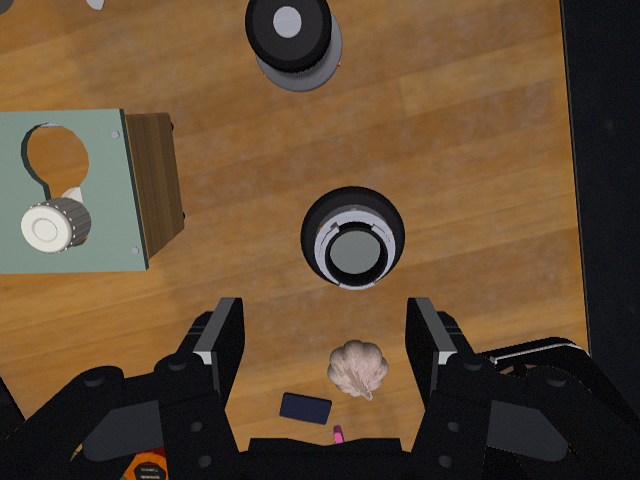

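Foot at (354,238), body at (290,45) with a small orange spot at (338,65). Enlarging both.

```bash
python3 - <<'E'
import cv2, numpy as np
im=cv2.imread("pics/w1.png")
a=cv2.resize(im[0:100,235:355],None,fx=3.3,fy=3.3,interpolation=cv2.INTER_CUBIC)
b=cv2.resize(im[180:300,295:415],None,fx=3.3,fy=3.3,interpolation=cv2.INTER_CUBIC)
h=max(a.shape[0],b.shape[0]); a=cv2.copyMakeBorder(a,0,h-a.shape[0],0,0,cv2.BORDER_CONSTANT)
cv2.imwrite("pics/c1.png",np.hstack([a,b]))
E
```

```text
(no output)
```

View pics/c1.png

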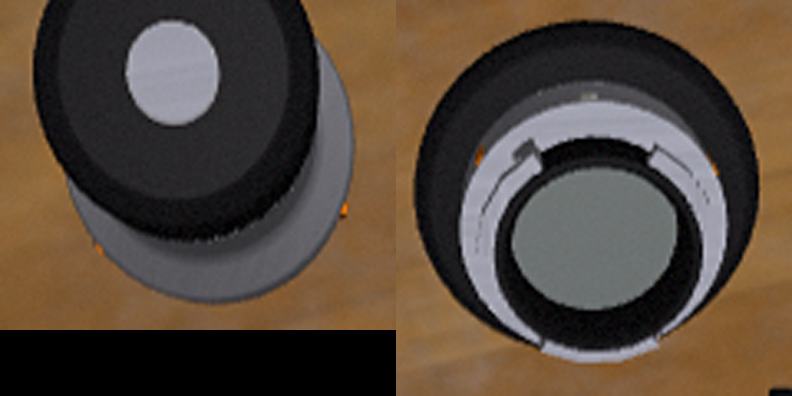

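```bash
python3 - <<'E'
from h import *
import pickle
o=pickle.load(open("pics/w1.pkl","rb")); K,W=cam("wrist",o)
for n,uv,zs in [("body",[(265,75.5),(339.2,63.6)],(2,10,20)),("foot",[(320.5,227),(391.7,230.9)],(40,))]:
  for z in zs:
    a,b=plane(K,W,uv,z); m=(a+b)/2; v=b-a; L=np.linalg.norm(v); nrm=np.array([-v[1],v[0]])/L
    for s in(1,-1):
        c=m+s*nrm*17.25; print(n,z,a.round(1),b.round(1),"chord",L.round(1),"c",c.round(1),[np.degrees(np.arctan2(*(p-c)[::-1])).round(1) for p in(a,b)])
print("dot z40,45",plane(K,W,[(353.8,209)],40),plane(K,W,[(353.8,209)],45))
f=plane(K,W,[(295+(512-396)/3.3,180+240/3.3),(295+(677-396)/3.3,180+240/3.3)],49);print("bore floor mid",plane(K,W,[(295+198/3.3,180+238/3.3)],40))
print("bodytop",plane(K,W,[(287.5,22)],114)); print("dock",plane(K,W,[(353,236)],15))
print("rack corners",plane(K,W,[(122,110),(147,270)],94),"white cap",plane(K,W,[(45,230)],120),"hole",plane(K,W,[(56,157)],94))
E
```

```text
body 2 [505.5 125. ] [512.2 187. ] chord 62.4 c [491.7 157.8] [np.float64(-67.3), np.float64(54.9)]
body 2 [505.5 125. ] [512.2 187. ] chord 62.4 c [526.  154.1] [np.float64(-125.1), np.float64(112.7)]
body 10 [506.2 125.9] [512.8 186.6] chord 61.0 c [492.4 158.1] [np.float64(-66.7), np.float64(54.3)]
body 10 [506.2 125.9] [512.8 186.6] chord 61.0 c [526.7 154.4] [np.float64(-125.7), np.float64(113.3)]
body 20 [507.1 127. ] [513.5 186. ] chord 59.4 c [493.2 158.4] [np.float64(-66.0), np.float64(53.6)]
body 20 [507.1 127. ] [513.5 186. ] chord 59.4 c [527.5 154.7] [np.float64(-126.4), np.float64(114.0)]
foot 40 [633.6 139.2] [652.  195.8] chord 59.5 c [626.4 172.8] [np.float64(-77.9), np.float64(42.0)]
foot 40 [633.6 139.2] [652.  195.8] chord 59.5 c [659.2 162.2] [np.float64(-138.0), np.float64(102.1)]
dot z40,45 [[625.62251067 169.61494966]] [[624.31053009 169.58977413]]
bore floor mid [[662.5284636  161.81699484]]
bodytop [[491.76443998 158.44837359]]
dock [[656.37082915 163.20268394]]
rack corners [[510.23339562  40.81110031]
 [617.73456444  14.55661468]] white cap [[568.37029596 -23.3918696 ]] hole [[526.93412729 -13.32622569]]
```

Emit:
drive_tool(
  steps=[
    [[-0.001, -0.052, 0.013, -1.5], [-0.002, -0.103, 0.025, -1.5], [-0.004, -0.155, 0.038, -1.5], [-0.005, -0.206, 0.05, -1.5], [-0.006, -0.2575, 0.063, -1.5], [-0.006, -0.2575, 0.063, -1.5], [-0.006, -0.2575, 0.063, -1.5]],
  ],
  fingers=0.055,
)

```text
t: 2.9
position: [550.8, -98.7, 190.5]
orientation: [180.0, -0.0, 167.1]
force: [0.2, 1.0, 0.4]
grip_width: 0.644
finger_force: 0.0
```

```bash
python3 - <<'E'
from h import *
import pickle
o=get_obs(); im,d=viewer.grab_frame("wrist"); cv2.imwrite("pics/w2.png",im); np.save("pics/w2.npy",d); pickle.dump(o,open("pics/w2.pkl","wb"))
print(o["position"],o["orientation"],o["q"]); print(get_obs()["position"])
E
```

```text
[550.84987265 -98.69234895 190.4946069 ] [ 1.79959237e+02 -6.44322382e-03  1.67125694e+02] [ -4.21857906  28.90775345  11.50234135 105.65454511  -7.73371661
  46.18995267  88.37870816]
[551.10463723 -98.27083309 190.55000679]
```

View pics/w2.png

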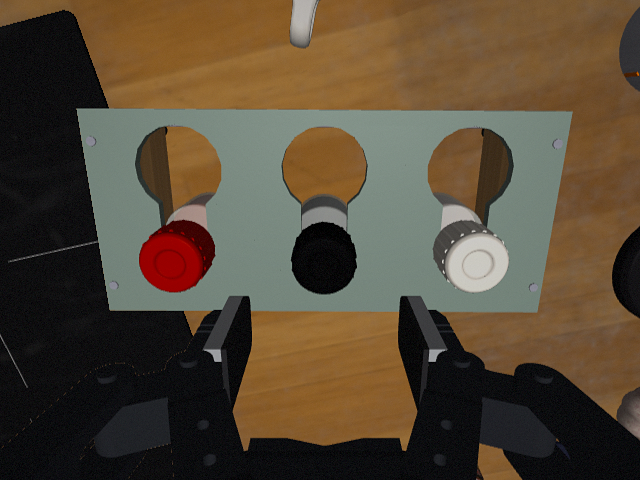

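```bash
python3 - <<'E'
from h import *
import pickle
o=pickle.load(open("pics/w2.pkl","rb")); K,W=cam("wrist",o)
c=plane(K,W,[(324,261)],120)[0]; h=plane(K,W,[(324.5,168),(178.5,168),(470.5,170)],94); k=plane(K,W,[(78,109),(573,112),(538,312),(110,311)],94)
print(c,h,k,k.mean(0)); v=k[1]-k[0]+k[2]-k[3]; print(np.degrees(np.arctan2(v[1],v[0]))-90, h[2]-h[1])
s=lambda p:shift(o,np.r_[p-o["position"][:2],0]).round(1)
print("tool: cap",s(c),"hole",s(h[0]))
E
```

```text
[549.35014254 -97.83370505] [[ 508.81903665  -88.26117336]
 [ 491.87242248 -162.20649557]
 [ 526.82421819  -14.35707861]] [[ 452.75036055 -201.4237292 ]
 [ 509.30390461   39.14891872]
 [ 617.93285093   13.9158342 ]
 [ 561.71883044 -227.78484885]] [535.42648663 -94.03595628]
-13.160735622464216 [ 34.95179571 147.84941696]
tool: cap [1.7 0.5 0. ] hole [43.3  0.8  0. ]
```

Emit:
drive_tool(
  steps=[
    [[0.0015, 0.0005, 0.036, 0], [0.0015, 0.0005, 0.0705, 0], [0.0015, 0.0005, 0.0705, 0]],
  ],
)

```text
t: 3.32
position: [548.7, -97.5, 118.4]
orientation: [-180.0, -0.2, 167.2]
force: [0.1, 0.5, -0.0]
grip_width: 0.642
finger_force: 0.0
```

Emit:
drive_tool(
  steps=[
    [[0, 0, 0, 0], [0, 0, 0, 0], [0, 0, 0, 0], [0, 0, 0, 0]],
  ],
  fingers=0.02,
  force=50,
)

```text
t: 3.82
position: [550.5, -98.7, 121.4]
orientation: [180.0, 0.1, 167.1]
force: [-0.8, 2.7, 7.4]
grip_width: 0.353
finger_force: 49.1
```

Emit:
drive_tool(
  steps=[
    [[0, 0, -0.003, 0], [0.014, 0, -0.003, 0], [0.028, 0.0002, -0.003, 0], [0.0418, 0.0003, -0.003, 0], [0.0418, 0.0003, -0.003, 0]],
  ],
)

```text
t: 4.45
position: [507.9, -89.2, 123.0]
orientation: [180.0, -0.0, 167.1]
force: [0.6, -0.2, -0.5]
grip_width: 0.355
finger_force: 49.4
```

Emit:
drive_tool(
  steps=[
    [[0, 0, -0.015, 0], [0, 0, -0.03, 0], [0, 0, -0.045, 0], [0, 0, -0.065, 0], [0, 0, -0.085, 0], [0, 0, -0.105, 0]],
  ],
)

```text
t: 5.2
position: [509.0, -89.5, 229.4]
orientation: [180.0, 0.0, 167.1]
force: [-0.0, -0.6, -0.3]
grip_width: 0.355
finger_force: 49.5
```

```bash
python3 - <<'E'
from h import *
o=get_obs(); print(o["position"],o["force"],o["grip_width"])
print("to foot",shift(o,np.array([659.5,162,0])-np.r_[o["position"][:2],0]))
im,d=viewer.grab_frame("wrist"); cv2.imwrite("pics/w3.png",im)
E
```

```text
[509.04524623 -89.53945886 229.39941877] [-0.03437458 -0.59249481 -0.25647831] 0.35510705847381213
to foot [-9.03304437e+01  2.78835316e+02  9.92611414e-02]
```

View pics/w3.png

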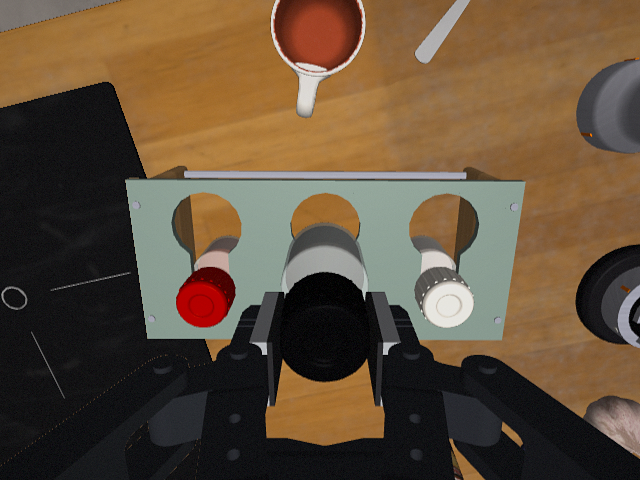

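Emit:
drive_tool(
  steps=[
    [[-0.028, 0.043, 0, 0], [-0.055, 0.085, 0, 0], [-0.083, 0.128, 0, 0], [-0.11, 0.17, 0, 0], [-0.11, 0.17, 0, 0]],
  ],
)

```text
t: 5.88
position: [655.6, 55.2, 227.4]
orientation: [179.9, -0.0, 167.3]
force: [0.1, -0.6, -1.0]
grip_width: 0.356
finger_force: 49.6
```

```bash
python3 - <<'E'
from h import *
import pickle
o=get_obs(); im,d=viewer.grab_frame("wrist"); cv2.imwrite("pics/w4.png",im); np.save("pics/w4.npy",d); pickle.dump(o,open("pics/w4.pkl","wb"))
K,W=cam("wrist",o); u,v=proj(K,W,[[659.5,162,45]])[0].astype(int); print(u,v,o["position"])
a=im[max(v-70,0):v+70,max(u-70,0):u+70]; print(max(u-70,0),max(v-70,0))
cv2.imwrite("pics/c4.png",cv2.resize(a,None,fx=4,fy=4,interpolation=cv2.INTER_CUBIC))
E
```

```text
466 182 [655.57147786  55.24286532 227.39382264]
396 112
```

View pics/c4.png

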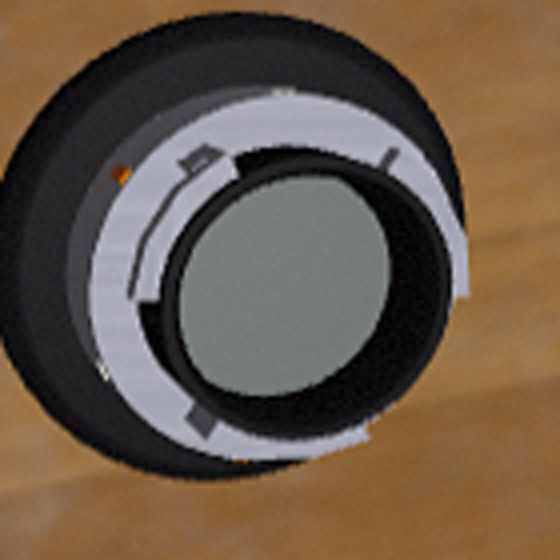

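```bash
python3 - <<'E'
from h import *
import pickle
from scipy.optimize import least_squares
o=pickle.load(open("pics/w4.pkl","rb")); K,W=cam("wrist",o)
px=lambda L:np.array(L,float)/4+[396,112]
r=plane(K,W,px([(306,295),(160,295),(452,290),(320,148),(290,440)]),58); print("rim",r.round(1), np.linalg.norm(r[1]-r[2]),np.linalg.norm(r[3]-r[4]))
m=plane(K,W,px([(122,174),(242,460),(285,92),(102,370)]),40); print(m.round(1))
A=np.array([55,175,0,120])
# choose mark/dot indices by best fit
import itertools
best=min((least_squares(lambda p:(p[:2]+34.5*np.c_[np.cos(np.radians(p[2]+B)),np.sin(np.radians(p[2]+B))]-m).ravel(),[659,162,t]) for t in(47,) for B in [np.array(b) for b in itertools.product((55,175,295),(55,175,295),(0,120,240),(0,120,240))]),key=lambda s:s.cost)
print(best.x,best.cost,best.fun.round(1))
print(get_obs()["position"])
E
```

```text
rim [[659.4 162.2]
 [653.8 137.1]
 [664.2 187.4]
 [634.5 167.5]
 [685.3 156.3]] 51.32919956603259 52.04567311921409
[[634.5 137.5]
 [693.7 152. ]
 [626.4 168.4]
 [670.1 128.4]]
[659.94643143 161.38803084 -71.76129174] 0.7723209297504268 [ 0.3  0.2 -0.7 -0.6 -0.3  0.1  0.6  0.3]
[654.54998208  52.88826534 227.5566186 ]
```

Emit:
drive_tool(
  steps=[
    [[0.009, 0.054, 0, 0], [0.0182, 0.1086, 0, 0], [0.0182, 0.1086, 0.04, 0], [0.0182, 0.1086, 0.04, 0], [0.0182, 0.1086, 0.04, 0]],
  ],
)

```text
t: 6.55
position: [661.3, 160.0, 189.4]
orientation: [-180.0, 0.1, 167.0]
force: [0.2, -0.4, 0.5]
grip_width: 0.356
finger_force: 49.7
```

Emit:
drive_tool(
  steps=[
    [[0, 0, 0.015, 0], [0, 0.0005, 0.03, 0], [0, 0.0005, 0.03, 0], [0, 0.0005, 0.03, 0]],
  ],
)

```text
t: 7.05
position: [661.0, 161.9, 157.9]
orientation: [-180.0, 0.0, 167.1]
force: [-0.3, -0.0, -0.5]
grip_width: 0.356
finger_force: 49.7
```

Emit:
drive_tool(
  steps=[
    [[0, 0, 0.008, 0], [0, 0, 0.016, 0], [0, 0, 0.022, 0], [0, 0, 0.026, 0], [0, 0, 0.029, 0], [0, 0, 0.029, 0]],
  ],
)

```text
t: 7.8
position: [660.7, 162.0, 128.6]
orientation: [-180.0, -0.0, 167.1]
force: [-0.2, 0.3, -0.5]
grip_width: 0.351
finger_force: 49.7
```

Emit:
drive_tool(
  steps=[
    [[0, 0, 0.001, 0], [0, 0, 0.002, 0], [0, 0, 0.003, 0], [0, 0, 0.003, 0]],
  ],
)

```text
t: 8.3
position: [661.5, 162.0, 127.6]
orientation: [179.9, 0.1, 167.1]
force: [-6.1, -1.0, 20.4]
grip_width: 0.355
finger_force: 51.9
```

Emit:
drive_tool(
  steps=[
    [[0, 0, -0.001, 0], [0, 0, -0.001, 0], [0, 0, -0.001, 0], [0, 0, -0.04, 0], [0, 0, -0.09, 0]],
  ],
  fingers=0.07,
)

```text
t: 8.93
position: [660.3, 161.9, 215.8]
orientation: [-179.9, -0.1, 167.1]
force: [0.4, -0.4, 0.5]
grip_width: 0.82
finger_force: 0.0
```

```bash
python3 - <<'E'
from h import *
import pickle
o=get_obs(); im,d=viewer.grab_frame("wrist"); cv2.imwrite("pics/w5.png",im); pickle.dump(o,open("pics/w5.pkl","wb"))
K,W=cam("wrist",o); print(o["position"],o["q"][6])
print(proj(K,W,[[659.6,161.9,126],[492.5,158.3,114],[659.6,161.9,100]]))
E
```

```text
[660.32891682 161.89340061 215.82557254] 64.40192402851133
[[ 323.0734071   249.78514643]
 [ 231.14513671 -101.06089942]
 [ 323.23082938  235.07692852]]
```

View pics/w5.png

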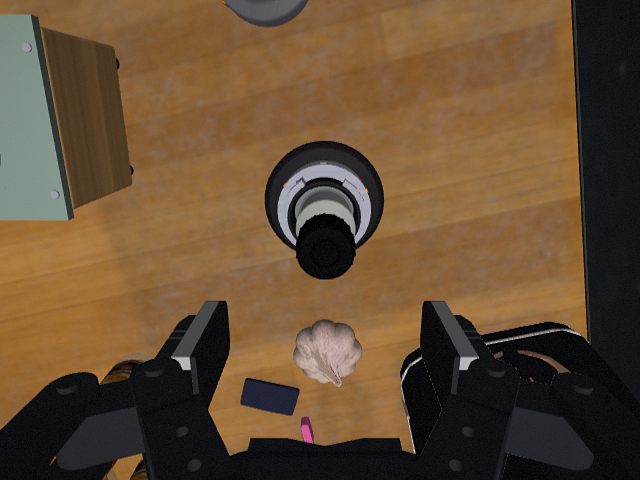

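Emit:
drive_tool(
  steps=[
    [[0.054, -0.014, 0, 0], [0.108, -0.028, 0.01, 0], [0.163, -0.0415, 0.02, 0], [0.163, -0.0415, 0.02, 0], [0.163, -0.0415, 0.02, 0]],
  ],
)

```text
t: 9.6
position: [493.5, 158.3, 196.2]
orientation: [180.0, 0.1, 167.1]
force: [0.8, -0.0, -0.1]
grip_width: 0.816
finger_force: 0.0
```

```bash
python3 - <<'E'
from h import *
import pickle
o=get_obs(); im,d=viewer.grab_frame("wrist"); cv2.imwrite("pics/w6.png",im); pickle.dump(o,open("pics/w6.pkl","wb"))
K,W=cam("wrist",o); u,v=proj(K,W,[[492.2,157.8,114]])[0].round().astype(int); print(o["position"],o["orientation"],u,v)
g=cv2.cvtColor(im,cv2.COLOR_BGR2GRAY)
n,l,s,c=cv2.connectedComponentsWithStats(((g>120)&(np.ptp(im.astype(int),axis=2)<30)).astype(np.uint8))
i=[k for k in range(1,n) if s[k,4]>100 and np.hypot(*(c[k]-[u,v]))<60]; print([(c[k].round(1),s[k]) for k in i])
for k in i:
    p=plane(K,W,[c[k]],114)[0]; print(p,shift(o,np.r_[p-o["position"][:2],0]))
a=im[max(0,v-130):v+80,u-130:u+130]; print(u-130,max(0,v-130)); cv2.imwrite("pics/c6.png",cv2.resize(a,None,fx=2.8,fy=2.8))
E
```

```text
[493.4739886  158.30231767 196.18359286] [1.79957542e+02 6.60701010e-02 1.67082003e+02] 322 254
[(array([321.9, 252.9]), array([307, 239,  31,  29, 693], dtype=int32))]
[491.86758631 158.05853356] [ 1.51124542 -0.59673405 -0.00218488]
192 124
```

View pics/c6.png

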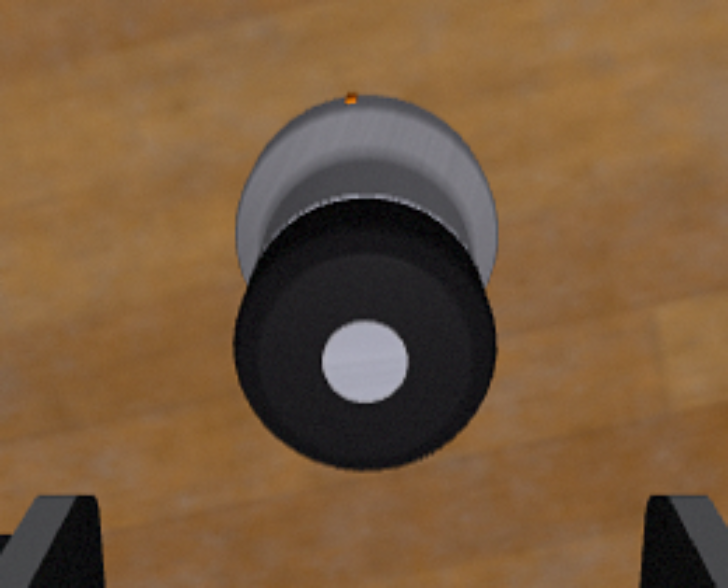

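Emit:
drive_tool(
  steps=[
    [[0.0003, 0, 0.035, 0], [0.0003, 0, 0.07, 0], [0.0003, 0, 0.0955, 0], [0.0003, 0, 0.0955, 0], [0.0003, 0, 0.0955, 0]],
  ],
)

```text
t: 10.28
position: [493.3, 158.1, 101.0]
orientation: [180.0, 0.1, 167.0]
force: [-0.6, 0.9, 1.0]
grip_width: 0.819
finger_force: 0.0
```

Emit:
drive_tool(
  steps=[
    [[0.001, 0, 0, 0], [0.001, 0, 0, 0], [0.001, 0, 0, 0], [0.001, 0, 0, 0], [0.001, 0, 0, 0]],
  ],
  fingers=0.04,
  force=60,
)

```text
t: 10.9
position: [492.2, 158.4, 101.6]
orientation: [179.9, 0.1, 167.1]
force: [-1.5, -2.0, 9.7]
grip_width: 0.567
finger_force: 60.1
```

```bash
python3 - <<'E'
from h import *
for i in range(4):
    o=get_obs(); print(o["position"],o["orientation"][2],o["grip_width"],o["force"])
    im,d=viewer.grab_frame("wrist")
K,W=cam("wrist",o); g=cv2.cvtColor(im,cv2.COLOR_BGR2GRAY)
n,l,s,c=cv2.connectedComponentsWithStats(((g>120)&(np.ptp(im.astype(int),axis=2)<30)).astype(np.uint8))
for k in range(1,n):
    if 300<s[k,4]<6000:
        p=plane(K,W,[c[k]],114)[0]; print(c[k],s[k],p,shift(o,np.r_[p-o["position"][:2],0]))
E
```

```text
[492.15222121 158.39052735 101.55382762] 167.05463713733528 0.5667598971807322 [-1.46283164 -1.95094708  9.6701584 ]
[492.14331096 158.36690894 101.56739606] 167.0539770376462 0.5652067636792724 [-0.84018697 -1.72947833 10.40447035]
[492.14320781 158.37280449 101.55629674] 167.05051611223314 0.569056193960572 [-1.1426825  -1.86515255 11.13781083]
[492.13784065 158.37869811 101.55987066] 167.0518341874137 0.5660388356978573 [-1.70883358 -2.40308932 10.12706561]
[60.91256058 79.90347334] [   6    0  126  187 4952] [398.83212719 114.85853203] [ 81.18159415 -63.32035882  -0.20481598]
[327.13363914 219.89785933] [ 258  193  131   86 3270] [447.75835981 169.9540998 ] [45.84468323  1.33707294 -0.0741584 ]
[ 50.29868709 337.94857768] [  0 334 104   9 914] [464.60189658  82.54784219] [  9.84439916 -80.0726141   -0.10583662]
[324.92267503 366.68077325] [ 299  344   53   46 1914] [492.46946375 159.0626207 ] [-0.16994457  0.74083845  0.00110935]
[  8.68867925 439.20440252] [  0 432  25  22 318] [496.03230904  54.08498361] [-2.71644450e+01 -1.00769212e+02 -6.79202552e-02]
```

Emit:
drive_tool(
  steps=[
    [[0, 0, -0.035, 0], [0, 0, -0.08, 0], [0, 0, -0.125, 0], [-0.01, 0.002, -0.145, 0], [-0.06, 0.015, -0.145, 2], [-0.112, 0.028, -0.145, 4], [-0.1625, 0.0411, -0.145, 6], [-0.1625, 0.0411, -0.145, 6]],
  ],
)

```text
t: 12.1
position: [661.1, 161.4, 244.6]
orientation: [-180.0, 0.0, 161.0]
force: [-1.0, -0.1, -3.1]
grip_width: 0.567
finger_force: 63.5
```

Emit:
drive_tool(
  steps=[
    [[0, 0, 0, 0], [0, 0, 0, 0]],
  ],
)

```text
t: 12.35
position: [658.2, 162.2, 245.9]
orientation: [180.0, -0.0, 161.1]
force: [0.5, -0.5, -2.7]
grip_width: 0.567
finger_force: 63.5
```

Emit:
drive_tool(
  steps=[
    [[0, 0, 0.015, 0], [0, 0, 0.03, 0], [0, 0, 0.045, 0], [0, 0, 0.06, 0], [0, 0, 0.07, 0], [0, 0, 0.075, 0], [0, 0, 0.075, 0], [0, 0, 0.075, 0]],
  ],
)

```text
t: 13.35
position: [659.3, 162.0, 170.8]
orientation: [180.0, 0.0, 161.1]
force: [0.5, 0.6, -2.3]
grip_width: 0.564
finger_force: 63.6
```

```bash
python3 - <<'E'
from h import *
import pickle
o=get_obs(); im,d=viewer.grab_frame("wrist"); cv2.imwrite("pics/w7.png",im); pickle.dump(o,open("pics/w7.pkl","wb"))
print(o["position"],o["orientation"],get_obs()["position"])
a=im[30:260,170:480]; cv2.imwrite("pics/c7.png",cv2.resize(a,None,fx=2.5,fy=2.5,interpolation=cv2.INTER_CUBIC))
E
```

```text
[659.30262466 161.99174286 170.81466161] [1.79977131e+02 3.74613841e-02 1.61065406e+02] [659.27522188 162.0550287  170.81075983]
```

View pics/c7.png

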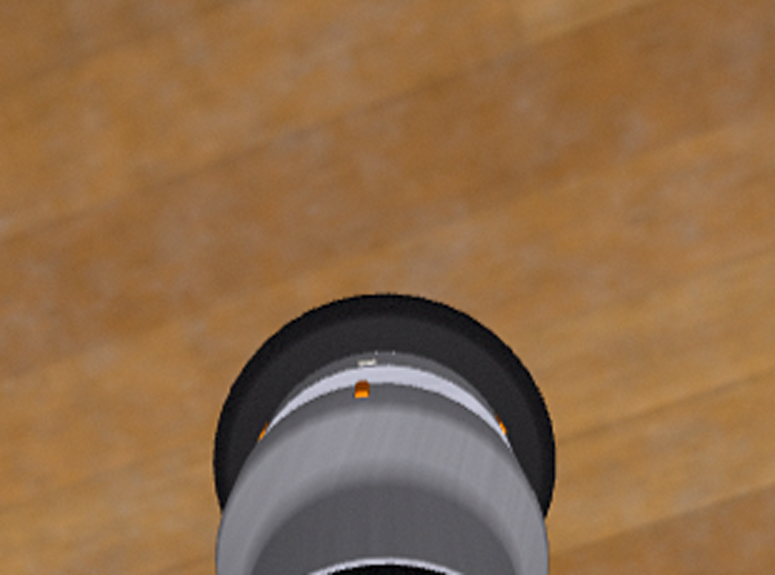

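Rib at crop (362,388) is right above the white dot (367,363); aligned. Lowering.

Emit:
drive_tool(
  steps=[
    [[0, 0, 0.006, 0], [0, 0, 0.011, 0], [0, 0, 0.016, 0], [0, 0, 0.021, 0], [0, 0, 0.026, 0], [0, 0, 0.026, 0]],
  ],
)

```text
t: 14.15
position: [658.9, 162.0, 143.9]
orientation: [-180.0, -0.0, 161.1]
force: [0.6, -0.7, -2.9]
grip_width: 0.566
finger_force: 63.5
```

Emit:
drive_tool(
  steps=[
    [[0, 0, 0.001, 0], [0, 0, 0.002, 0], [0, 0, 0.003, 0], [0, 0, 0.003, 0]],
  ],
)

```text
t: 14.65
position: [659.3, 161.9, 141.8]
orientation: [180.0, 0.0, 161.1]
force: [-0.3, -0.9, 3.0]
grip_width: 0.565
finger_force: 64.1
```

Emit:
drive_tool(
  steps=[
    [[0, 0, 0, 8], [0, 0, 0, 17], [0, 0, 0, 26], [0, 0, 0, 35], [0, 0, 0, 44], [0, 0, 0, 53], [0, 0, 0, 60], [0, 0, 0, 60]],
  ],
)

```text
t: 15.65
position: [659.6, 162.3, 141.7]
orientation: [179.9, 0.0, 101.1]
force: [1.8, 0.3, 3.3]
grip_width: 0.562
finger_force: 64.1
```

Emit:
drive_tool(
  steps=[
    [[0, 0, 0, 2], [0, 0, 0, 4], [0, 0, 0, 6], [0, 0, 0, 7], [0, 0, 0, 7]],
  ],
)

```text
t: 16.27
position: [659.9, 161.5, 141.7]
orientation: [179.9, 0.1, 94.1]
force: [5.6, -3.0, 3.3]
grip_width: 0.568
finger_force: 63.5
```

```bash
python3 - <<'E'
from h import *
o=get_obs(); print(o["orientation"],o["force"],o["wrist_torque"],o["position"])
E
```

```text
[1.79892412e+02 5.36497094e-02 9.40836978e+01] [ 5.62517451 -3.02733394  3.28603449] [-0.62408214 -2.04014069  1.20209555] [659.8525414  161.45234563 141.74146544]
```

Emit:
drive_tool(
  steps=[
    [[0, 0, 0, 1.5], [0, 0, 0, 1.5]],
  ],
)

```text
t: 16.52
position: [659.6, 161.6, 141.7]
orientation: [179.9, 0.0, 92.6]
force: [3.7, -2.7, 5.6]
grip_width: 0.563
finger_force: 62.5
```

```bash
python3 - <<'E'
from h import *
o=get_obs(); print(o["orientation"],o["force"],o["wrist_torque"],o["position"])
E
```

```text
[1.79926495e+02 3.56948832e-02 9.25758851e+01] [ 3.72555877 -2.69566017  5.62715094] [-0.44388299 -1.62615224  1.08055451] [659.5830693  161.59306846 141.66702135]
```

Emit:
drive_tool(
  steps=[
    [[0, 0, 0, 0], [0, 0, 0, 0], [0, 0, 0, 0], [0, 0, 0, 0], [0, 0, -0.03, 0], [0, 0, -0.08, 0], [0, 0, -0.12, 0], [0, 0, -0.12, 0]],
  ],
  fingers=0.075,
)

```text
t: 17.52
position: [660.1, 162.0, 264.4]
orientation: [179.7, -0.1, 92.6]
force: [-0.3, -0.1, -1.2]
grip_width: 0.876
finger_force: 0.0
```

```bash
python3 - <<'E'
from h import *
o=get_obs(); im,d=viewer.grab_frame("wrist"); K,W=cam("wrist",o); print(o["position"],o["orientation"])
ang=np.radians([47.7-65+120*k for k in range(3)])
print(proj(K,W,np.c_[659.6+34.5*np.cos(ang),161.9+34.5*np.sin(ang),np.full(3,40)]).round())
t,_=viewer.grab_frame("top"); cv2.imwrite("pics/t8.png",t)
a=cv2.resize(im[100:330,190:460],(540,460)); b=cv2.resize(t[150:320,200:500],(0,0),fx=.8,fy=.8)
cv2.imwrite("pics/c8.png",np.hstack([a,cv2.copyMakeBorder(b,0,460-b.shape[0],0,0,cv2.BORDER_CONSTANT)]))
E
```

```text
[660.11621712 161.9888384  264.44483612] [ 1.79745312e+02 -7.54961446e-02  9.25629074e+01]
[[360. 212.]
 [314. 158.]
 [291. 224.]]
```

View pics/c8.png

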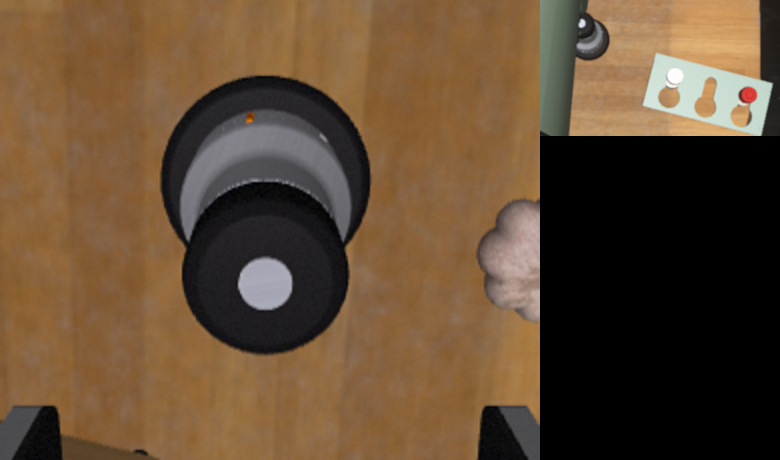

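The rib is at (315,159), against a predicted lock position of (314,158). The white and red pods still hang in the rack, and the robot is clear.

```bash
python3 -c "
from workcell import job; print(job.job_done())"
```

```text
the job is handed in; nothing more can be done
None
```

The pepper pod stands in the mill's foot, with the body lowered over it and turned clockwise until it stopped at the locked mark. The red and white pods still hang in the rack, and the job was handed in at about 17.6 s; no verdict came back.

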